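# Wheel the tin caddy into its parking bay

### The arm

A 6-joint arm with a two-finger parallel gripper is mounted at the origin on the work surface; the furniture and walls round the work are solid. World frame = base frame: x ahead of the robot, y to its left, z up, the work surface at z = 0. Lengths are in m, angles in rad, forces in N, time in s.
With the tool pointing down it reaches from about 0.35 to 0.85 m from the base axis. Payload 8.1 kg.
Tool frame: the origin (TCP) lies at the very end of the fingers, on their centre line; the grasp point (between the pads) lies 19 mm behind it (pinch_z is the distance from the TCP to the grasp point, in m); z points along the fingers, y is the direction in which the jaws open and shut (so a half turn about z gives the same grasp; the last joint's range is limited). The gripper opens to 93 mm and grips with 3 to 60 N. Pads are 15 mm wide; open, the fingers measure 128 mm over their backs; the gripper's body (75 mm by 188 mm) begins 65 mm behind the grasp point.
Start: joints at [-1.225, 0.13, 1.488, -0, 1.523, -0.085], TCP at [0.251, -0.545, 0.219] pointing down, gripper open.
Joint ranges: [-2.96, 2.96], [-0.89, 2.26], [0.02, 2.5], [-1.34, 4.48], [0, 2.73], [-2.66, 2.66]. Speed limits (rad/s): [2.39, 2.39, 2.79, 3.14, 3.14, 3.14].

### API

Orientations are given as a rotation vector (axis times angle).
In Python, from plant import * gives the robot as it stands.
- The arm moves only by the tool move_arm, never from a script. Its argument "series" is a list of rows, each a list of 7 numbers: the shift along the tool's x, y, z each as a share of 10 cm, from -1 to 1, then the turn, a rotation vector about the tool's x, y, z each as a share of 180 degrees, from -1 to 1, then the opening, from -1 (shut) to 1 (fully open). In form: [[dx, dy, dz, rx, ry, rz, jaw], ...]. A call has 1 to 8 rows; each row is the pose to reach, as a shift and turn from the pose commanded when the call began, along the tool's axes at that moment, turning the shorter way round; what a row does not reach only later rows make up. A row lasts 1/10 s, in which the tool goes at most 50 mm and 8.59 degrees, less where a joint would pass 70% of its speed; a pose out of reach is approached as far as the arm can. A call with a number of a shift or a turn outside -1 to 1 is refused whole. A call with a gripper value outside its range is refused whole. The fingers move at their own pace and stop on an object; "squeeze" is the grip in N (left out, the last holds). Time passes only in rows, so rows that repeat a pose let the fingers close. It gives the time, the measured TCP pose, the force and the opening at its end, in the units of the state.
- read_state(): the state, without advancing time (a new reading comes with each control period).
- read_camera(name): name is "scene" or "top" or "wrist"; returns a dict with "frame" (384x512x3 uint8, red, green, blue), "K" (3x3 intrinsics, pixels), "rvec" (rotation vector, rad) and "tvec" (3), from world to camera coordinates, as OpenCV has them. Camera axes: x right, y down, z forward; pixel columns grow to the right and rows downward; lengths in m; the calibration is good to about 2 mm. A picture is of the moment at which its call begins. There is no depth.
- close_job(): hands the job in, once; it reports no verdict.
The state is a dict: "t": time; "q": joint angles; "dq": joint speeds; "joint_torque": joint torques, N m; "tool_pos": TCP position; "orientation": TCP orientation; "force": force on the tool from outside, world axes, zero at the start; "wrist_torque": the same for the moment, N m; "opening": finger opening in m.
Only numpy, scipy, OpenCV 4.12 (cv2) and the standard library are available. Lean on these libraries where they do the work, as an engineer would, in place of code of your own. Each camera call takes 0.05 s, during which the arm holds its last target.

### The job

Take the small wheeled caddy by its push bar and push it forward until both swivel castors trail straight behind, while it is still outside the parking bay. Then steer it nose first into the bay, over the low rounded bar, until the front wheels stand on the raised plate and press against the chock; hold it there with a gentle push of about 10 to 15 N for half a second and let go. The chock is clamped farther in or out each time and must be felt for: never push against the bay much harder than that, keep the wheels down on the bench, the tin in the caddy and the wooden stick beside the way where it is.

Things in the scene. Friction and masses are not known exactly. Their poses are not given: they have to be found in the camera images.
- caddy: Plywood bench caddy on four wheels, 170 x 110 mm (120 over the rubber bumpers at the front corners), deck top 46 mm high, rim to 59; mass 0.4 to 0.8 kg. Origin on the bench below the deck's middle; x forward (nose), y left, z up. Two fixed 32 mm wheels in front roll only along x, two swivel castors at the rear. Bumpers reach 86 mm ahead of the origin.
- caddy_bar (a point): Middle of the steel push bar: round, level, 14 mm thick, along the caddy's y, 72 mm of it straight and free, 112 mm above the bench and 73 mm behind the caddy's origin (128 mm behind the front axle). Grip it from above, closing along the caddy's x. The caddy rolls easily forward; sideways it only skids.
- front_axle (a point): Middle of the fixed front axle, 55 mm ahead of the caddy's origin, 16 mm above the bench on the flat, 19 mm when the wheels stand on the bay's plate, up to 21 mm while they ride over the rounded bar. Wheels 16 mm in radius, 40 mm left and right of this point. Axes as the caddy's.
- castor_l (a joint): Swivel angle (rad) of the left rear castor about the vertical; 0 = trails straight, wheel behind its pivot; positive = anticlockwise from above. Trail 15 mm, pivot 50 mm behind the caddy's origin: about 70 mm of straight forward pushing swings it straight from any start (0.8 to 2.2).
- castor_r (a joint): The same for the right rear castor (starts -2.2 to -0.8 rad).
- bay: Parking bay fixed to the bench: two wooden side rails 48 mm high, 134 mm apart inside, flared at the mouth, a cross piece at the far end. x = drive-in direction, y left, z up; origin on the bench midway between the rails, where the front axle stands when parked with the chock at mid setting. Straight rails from 65 mm before the origin to 60 mm past it; the flares begin 105 mm before it.
- bay_chock (a point): 16 mm above the bay origin, axes as the bay. A carriage lies here: a rounded bar across the way, 5 mm proud (2 to 7 N of push to roll over); then a steel plate 3 mm thick on which the wheels park, its end closed 29.5 mm past the bar's middle by a chock 20 mm high that stops the wheels hard. It is clamped up to 18 mm short of or past mid setting, not measured: feel for it.
- screw_tin: Round tin of screws, 74 mm in diameter, 34 mm high, about 0.15 kg, standing loose on the caddy's deck. Origin: middle of its underside.
- dowel_a: Thin square wooden stick, 11 x 180 x 11 mm, lying on the bench beside the way, on the robot's side. Origin: middle of its underside; y along its length.
There are look-alikes about, which are no part of the job. What is shaped like the screw_tin but blue is not meant.

How it is judged:
By the outcome, as a careful person would: the job done as asked, in the order asked, and still so for the second after the job is handed in, with the robot touching nothing.
It also fails if it takes over 54 s, if anything falls off the work surface, if the arm or the gripper's body presses on something with over 40 N, if the wrist force passes 120 N, or if a joint passes its speed limit or range.

## Working session

There is one attempt and no reset: what is moved stays moved. The work goes in short steps, Python scripts to look and compute and a tool call to move; the robot and the scene stay as the last step left them, time stands still between calls to the robot, and variables do not carry over. Pictures are saved under pics/ and viewed, and the job is handed in when it is done.

Besides the shell and the picture viewer there is one more tool, called after "Emit:" as a command line: name --pt "numbers of a row" for each row, then --argument value for the rest. move_arm: Moves the arm, as the interface text tells. Shift numbers are shares of 10 cm and turn numbers shares of 180 degrees, none past 1 either way. Its arguments: {"type":"object","properties":{"series":{"type":"array","items":{"type":"array","items":{"type":"number"}}},"squeeze":{"type":"number"}},"required":["series"]}

```bash
ls; mkdir -p pics
python3 - <<'E'
from plant import *
import cv2
s=read_state()
print({k:s[k] for k in s})
for n in ["scene","top","wrist"]:
    c=read_camera(n); cv2.imwrite(f"pics/{n}0.png",c["frame"][:,:,::-1]); print(n,c["K"],c["rvec"],c["tvec"])
    import pickle; pickle.dump(c,open(f"{n}0.pkl","wb"))
E
```

```text
pics
{'t': 0.0, 'q': array([-1.22540917e+00,  1.31117625e-01,  1.48933472e+00, -1.47463728e-05,
        1.52299861e+00, -8.54035784e-02]), 'dq': array([-0.00046613, -0.00090809,  0.00067728,  0.00044635, -0.00052702,
        0.00143102]), 'joint_torque': array([ 1.36943231e-04, -5.59850693e+01, -4.91754878e+01,  7.69888703e-02,
        3.58266814e-02, -1.75392988e-04]), 'tool_pos': array([ 0.25036512, -0.54461451,  0.21758302]), 'orientation': array([-3.06719819e+00, -6.71071817e-01,  4.01084145e-04]), 'force': array([ 0.46615108, -0.77922308,  0.3620873 ]), 'wrist_torque': array([ 0.063254  , -0.00884043, -0.01690583]), 'opening': 0.09328045382036146}
scene [[470.27408616   0.         255.4182195 ]
 [  0.         470.27408616 193.57558785]
 [  0.           0.           1.        ]] [ 0.68121    -2.35736646  1.43562073] [0.38135707 0.18158933 0.96113201]
top [[396.5814902    0.         262.76029355]
 [  0.         396.5814902  193.37581067]
 [  0.           0.           1.        ]] [ 2.19100038 -2.18109127  0.08601027] [0.00848698 0.43618538 1.03204939]
wrist [[345.8048789    0.         253.81968821]
 [  0.         345.8048789  198.03541707]
 [  0.           0.           1.        ]] [-2.46135033  1.57809391  0.20147647] [-0.59881777 -0.02872831  0.38984734]
```

View pics/scene0.png

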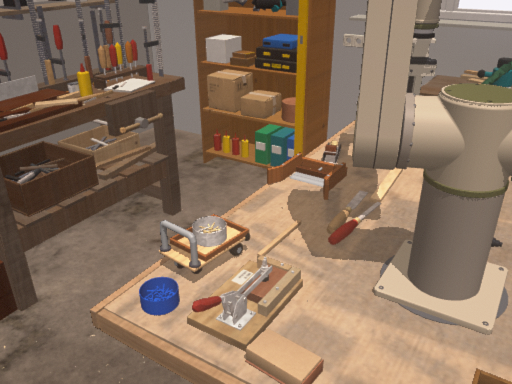

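View pics/top0.png

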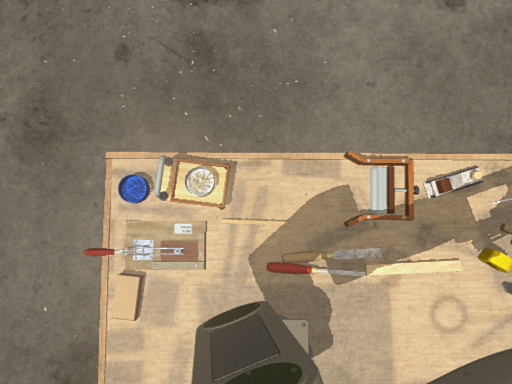

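View pics/wrist0.png

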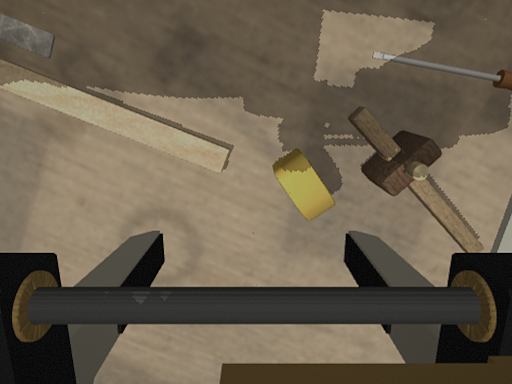

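The top view shows the caddy at about (200,183), its bar at about (162,178), and the bay mouth at about (350,188), opening to the left. The stick is at about (255,220). I'll enlarge these next.

```bash
cat > h.py <<'E'
import numpy as np,cv2,pickle
def ray(c,u,v,z):
    R=cv2.Rodrigues(np.array(c["rvec"]))[0];t=np.array(c["tvec"]).ravel()
    d=R.T@np.linalg.inv(c["K"])@np.array([u,v,1.]);o=-R.T@t
    return o+d*(z-o[2])/d[2]
def proj(c,P):
    return cv2.projectPoints(np.array(P,float).reshape(-1,3),np.array(c["rvec"]),np.array(c["tvec"]),np.array(c["K"]),None)[0].reshape(-1,2)
def crop(c,u0,v0,u1,v1,s,fn):
    cv2.imwrite(fn,cv2.resize(c["frame"][v0:v1,u0:u1,::-1],None,fx=s,fy=s,interpolation=cv2.INTER_CUBIC))
E
python3 - <<'E'
from h import *
c=pickle.load(open("top0.pkl","rb"))
crop(c,110,145,240,235,6,"pics/tc.png")
crop(c,335,145,430,235,6,"pics/tb.png")
for p in [(200,183),(350,188),(162,178)]: print(ray(c,*p,0))
s=pickle.load(open("scene0.pkl","rb"))
crop(s,140,200,310,300,4,"pics/sc.png")
crop(s,255,140,360,210,6,"pics/sb.png")
for k in (c,s):
    R=cv2.Rodrigues(np.array(k["rvec"]))[0];print(-R.T@np.array(k["tvec"]).ravel())
E
```

```text
[0.46449174 0.17913227 0.        ]
[ 0.45293673 -0.2241592   0.        ]
[0.47749899 0.28141153 0.        ]
[0.35876955 0.01529264 1.06136996]
[-0.09672135  0.85354834  0.60355849]
```

View pics/tc.png

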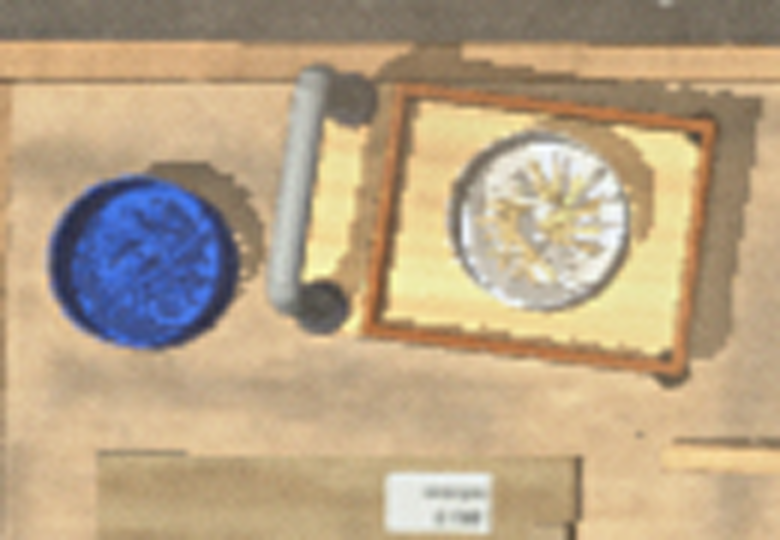

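View pics/tb.png

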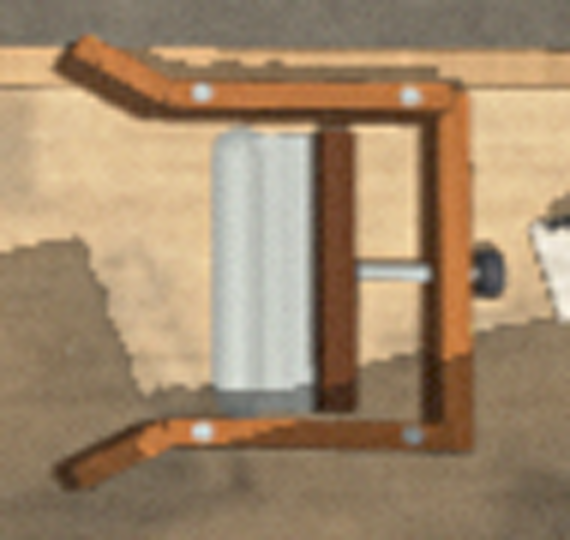

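View pics/sc.png

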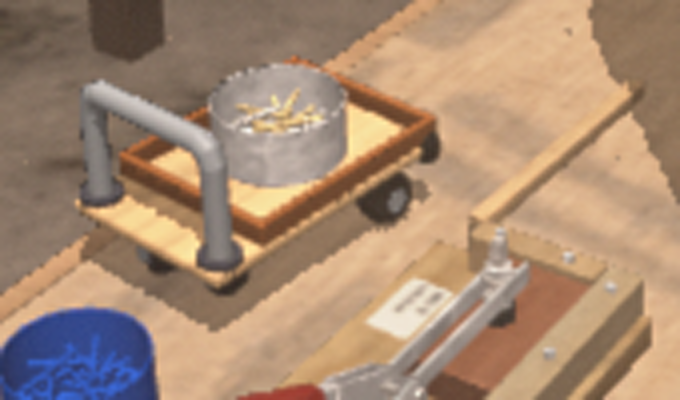

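View pics/sb.png

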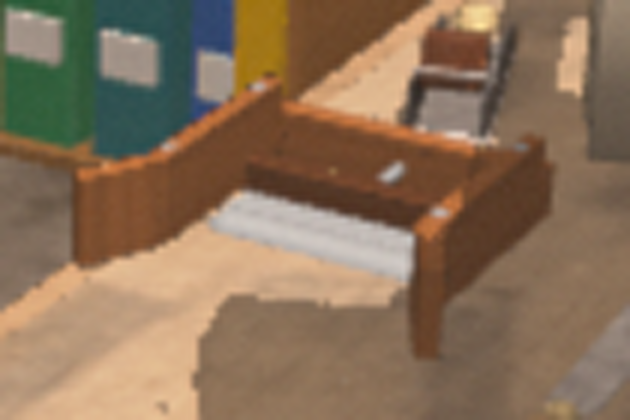

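Run:
```python
from h import *
c=pickle.load(open("top0.pkl","rb")); s=pickle.load(open("scene0.pkl","rb"))
T=lambda x,y,z:ray(c,110+(x+.5)/6-.5,145+(y+.5)/6-.5,z)
B=lambda x,y,z:ray(c,335+(x+.5)/6-.5,145+(y+.5)/6-.5,z)
S=lambda x,y,z:ray(s,140+(x+.5)/4-.5,200+(y+.5)/4-.5,z)
b1,b2=T(314,78,.115),T(285,302,.115)
print("bar",b1,b2,(b1+b2)/2)
r=[T(398,88,.059),T(714,122,.059),T(683,374,.059),T(363,332,.059)]
for p in r: print("rim",p)
f=(r[1]+r[2])/2-(r[0]+r[3])/2
l=(r[0]+r[1])/2-(r[2]+r[3])/2
print("len",np.linalg.norm(f),np.linalg.norm(l),"yaw f",np.arctan2(f[1],f[0]),"yaw l",np.arctan2(l[1],l[0])-np.pi/2,"yaw bar",np.arctan2(*(b1-b2)[[1,0]])-np.pi/2)
print("tin", T(541,218,.08))
print("dowel", T(662,455,.011))
print("scene bar", S(95,92,.114),S(212,140,.114))
q=[B(202,92,.048),B(410,96,.048),B(202,432,.048),B(412,436,.048)]
for p in q: print("screw",p)
for a in ((150,112),(420,118),(150,423),(420,424)): print("inner",B(*a,.048))
for a in (60,66),(95,38),(52,470),(68,488): print("mouth",B(*a,.048))
print("bar carriage",B(258,260,.005),"plate start",B(215,260,0),"chock near top",B(318,260,.02),"far",B(355,260,.02),"cross inner",B(437,270,.048),"out",B(470,270,.048), "screw rod",B(358,270,.02))
```

```text
bar [0.5140253  0.25391756 0.115     ] [0.42393956 0.2633708  0.115     ] [0.46898243 0.25864418 0.115     ]
rim [0.51911008 0.23231307 0.059     ]
rim [0.50523631 0.09802401 0.059     ]
rim [0.39818892 0.10992821 0.059     ]
rim [0.41527817 0.24491982 0.059     ]
len 0.13552747276145413 0.10614950042413551 yaw f -1.685277733883573 yaw l -1.6865092089331677 yaw bar -1.675349726400109
tin [0.46172136 0.16748712 0.08      ]
dowel [0.36437393 0.12328319 0.011     ]
scene bar [0.50827344 0.25971219 0.114     ] [0.42828432 0.26393101 0.114     ]
screw [ 0.52168553 -0.26136565  0.048     ]
screw [ 0.52040868 -0.35098824  0.048     ]
screw [ 0.37560457 -0.25912995  0.048     ]
screw [ 0.37429997 -0.34866006  0.048     ]
inner [ 0.51289234 -0.23884398  0.048     ]
inner [ 0.51088207 -0.35508938  0.048     ]
inner [ 0.37933316 -0.23701584  0.048     ]
inner [ 0.3794196 -0.352186   0.048    ]
mouth [ 0.53266677 -0.20032312  0.048     ]
mouth [ 0.54493106 -0.21555402  0.048     ]
mouth [ 0.35919137 -0.19502949  0.048     ]
mouth [ 0.35159331 -0.20175367  0.048     ]
bar carriage [ 0.45307077 -0.29697098  0.005     ] plate start [ 0.45342474 -0.27914287  0.        ] chock near top [ 0.45185822 -0.3189738   0.02      ] far [ 0.45193623 -0.33527982  0.02      ] cross inner [ 0.44530166 -0.36093129  0.048     ] out [ 0.44536908 -0.37508595  0.048     ] screw rod [ 0.44752675 -0.33651303  0.02      ]
```

Emit:
move_arm --pt "0.3 -0.36 0 0 0 0 1" --pt "0.6 -0.72 0 0 0 0 1" --pt "0.8 -0.95 0 0 0 0 1"

```text
t: 0.45
tool_pos: [0.2838, -0.4229, 0.2178]
orientation: [-3.067, -0.671, 0.0]
force: [0.6, -0.1, 0.0]
opening: 0.0931
```

Emit:
move_arm --pt "0.3 -0.36 0 0 0 0 1" --pt "0.6 -0.72 0 0 0 0 1" --pt "0.8 -0.95 0 0 0 0 1"

```text
t: 0.75
tool_pos: [0.3168, -0.3031, 0.2183]
orientation: [-3.068, -0.672, -0.0]
force: [1.1, -0.3, 0.6]
opening: 0.093
```

Emit:
move_arm --pt "0.3 -0.36 0 0 0 0 1" --pt "0.6 -0.72 0 0 0 0 1" --pt "0.8 -0.95 0 0 0 0 1"

```text
t: 1.05
tool_pos: [0.3498, -0.1835, 0.2185]
orientation: [-3.068, -0.673, -0.001]
force: [0.1, 0.6, 0.1]
opening: 0.0931
```

Emit:
move_arm --pt "0.3 -0.36 0 0 0 0 1" --pt "0.6 -0.72 0 0 0 0 1" --pt "0.8 -0.95 0 0 0 0 1"

```text
t: 1.35
tool_pos: [0.3828, -0.0637, 0.2186]
orientation: [-3.068, -0.673, -0.001]
force: [0.2, -0.8, 0.4]
opening: 0.093
```

```bash
cat >> h.py <<'E'
def plan(s,pos,yaw=None):
    """shift/turn for move_arm to TCP pos with tool y at world angle yaw (rad), tool down"""
    from scipy.spatial.transform import Rotation as Ro
    R=Ro.from_rotvec(s["orientation"]).as_matrix()
    d=R.T@(np.array(pos)-s["tool_pos"])/.1
    t=np.zeros(3)
    if yaw is not None:
        y=np.array([np.cos(yaw),np.sin(yaw),0]);z=np.array([0,0,-1.]);Rt=np.c_[np.cross(y,z),y,z]
        t=Ro.from_matrix(R.T@Rt).as_rotvec()/np.pi
    print("t",round(s["t"],2),"pos",s["tool_pos"].round(4),"tool y angle",np.arctan2(R[1,1],R[0,1]).round(4),"tilt",R[:2,2].round(4),"F",s["force"].round(1),"tau",s["wrist_torque"].round(2),"open",round(s["opening"],4))
    print("shift",d.round(3),"turn",t.round(4))
E
python3 - <<'E'
from plant import *
from h import *
s=read_state(); print(s["q"].round(2)); plan(s,[.4687,.2595,.2],np.pi-1.684)
E
```

```text
[-0.3  -0.48  2.03  0.    1.59  0.84]
t 1.35 pos [ 0.3828 -0.0637  0.2186] tool y angle -1.1388 tilt [0.0005 0.0005] F [ 0.2 -0.8  0.4] tau [-0.03 -0.03 -0.06] open 0.093
shift [ 2.133 -2.575  0.188] turn [ 2.000e-04 -2.000e-04 -8.265e-01]
```

Emit:
move_arm --pt "0.3 -0.36 0 0 0 0 1" --pt "0.6 -0.72 0 0 0 0 1" --pt "0.8 -0.95 0 0 0 0 1"

```text
t: 1.65
tool_pos: [0.4157, 0.0562, 0.2186]
orientation: [-3.068, -0.674, -0.001]
force: [-0.0, -0.5, -0.1]
opening: 0.0932
```

Emit:
move_arm --pt "0.3 -0.36 0 0 0 0 1" --pt "0.6 -0.72 0 0 0 0 1" --pt "0.8 -0.95 0 0 0 0 1"

```text
t: 1.95
tool_pos: [0.4486, 0.176, 0.2184]
orientation: [-3.068, -0.674, 0.0]
force: [-0.1, 0.2, 0.1]
opening: 0.0931
```

Emit:
move_arm --pt "0.0 0 0 0 0 -0.8 1" --pt "0.0 0 0 0 0 -0.8 1" --pt "0.0 0 0 0 0 -0.8 1" --pt "0.0 0 0 0 0 -0.8 1" --pt "0.0 0 0 0 0 -0.8 1" --pt "0.0 0 0 0 0 -0.8 1" --pt "0.0 0 0 0 0 -0.8 1" --pt "0.0 0 0 0 0 -0.8 1"

```text
t: 2.75
tool_pos: [0.4485, 0.1732, 0.2183]
orientation: [-2.146, -2.293, 0.001]
force: [0.6, -0.2, -0.6]
opening: 0.0932
```

Run:
```python
from plant import *
from h import *
s=read_state(); print(s["q"].round(2)); plan(s,[.4687,.2595,.18],np.pi-1.684)
```

```text
[ 0.26 -0.2   1.81  0.    1.53  0.2 ]
t 2.75 pos [0.4485 0.1732 0.2183] tool y angle 0.0662 tilt [-0.0006 -0.0001] F [ 0.6 -0.2 -0.6] tau [ 0.   -0.1   0.02] open 0.0932
shift [0.848 0.259 0.383] turn [-2.000e-04 -1.000e-04 -4.429e-01]
```

Emit:
move_arm --pt "0.4 0.13 0 0 0 -0.443 1" --pt "0.85 0.26 0 0 0 -0.443 1" --pt "0.85 0.26 0 0 0 -0.443 1" --pt "0.85 0.26 0 0 0 -0.443 1" --pt "0.85 0.26 0 0 0 -0.443 1" --pt "0.85 0.26 0 0 0 -0.443 1" --pt "0.85 0.26 0 0 0 -0.443 1" --pt "0.85 0.26 0 0 0 -0.443 1"

```text
t: 3.55
tool_pos: [0.4693, 0.2595, 0.2183]
orientation: [-0.476, -3.105, 0.001]
force: [0.2, -0.5, 0.1]
opening: 0.0927
```

Run:
```python
from plant import *
from h import *
c=read_camera("wrist");pickle.dump(c,open("w1.pkl","wb"));cv2.imwrite("pics/w1.png",c["frame"][:,:,::-1])
s=read_state(); print(s["q"].round(2)); plan(s,[.4687,.2595,.15],np.pi-1.684)
for z in (.112,):print(proj(c,[[.4687,.2595,z],[.5040,.2555,z],[.4325,.2635,z]]))
```

```text
[ 0.41 -0.04  1.67 -0.    1.52 -0.87]
t 3.6 pos [0.4693 0.2595 0.2182] tool y angle 1.2761 tilt [-0.0007 -0.0003] F [ 0.4 -0.4 -0.1] tau [ 0.04 -0.16  0.01] open 0.0928
shift [ 0.005 -0.002  0.682] turn [-0.0001 -0.0002 -0.0578]
[[253.22473294 195.91776027]
 [261.34605041 236.32081273]
 [244.23415253 151.84326667]]
```

View pics/w1.png

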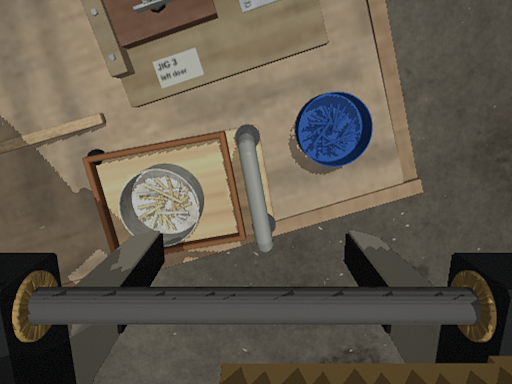

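The wrist view shows the bar running from (247,135) to (265,248), close to where I predicted it. I'll refine the pose from this picture.

Run:
```python
from h import *
c=pickle.load(open("w1.pkl","rb"))
crop(c,80,115,300,265,3.6,"pics/w1c.png")
```

```text
(no output)
```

View pics/w1c.png

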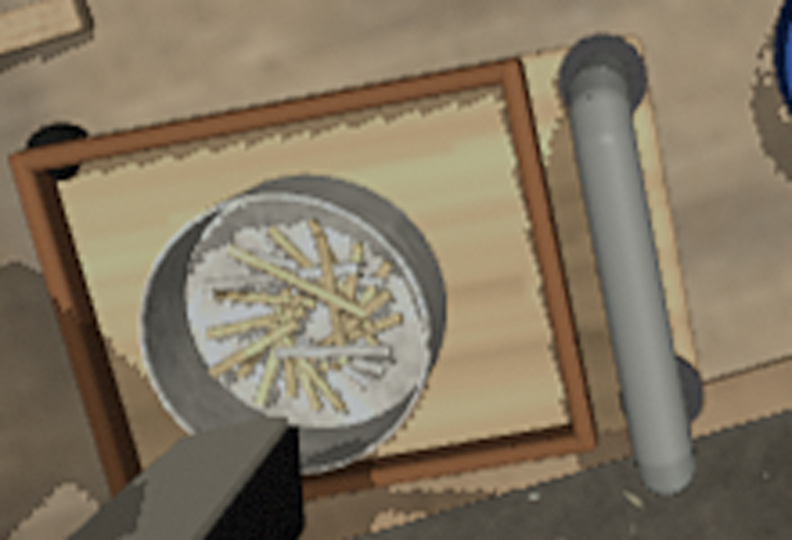

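Run:
```python
from h import *
c=pickle.load(open("w1.pkl","rb"))
W=lambda x,y,z:ray(c,80+(x+.5)/3.6-.5,115+(y+.5)/3.6-.5,z)
a,b,m=W(607,150,.114),W(663,440,.114),W(634,285,.114)
print(a,b,m,np.arctan2(*(a-b)[[1,0]]), np.arctan2(*(b-a)[[1,0]])-np.pi/2, "ends",W(597,72,.114),W(668,492,.114))
r=[W(520,60,.059),W(597,445,.059),W(12,157,.059)]
print(r); d=r[2]-r[0];print("yaw",np.arctan2(d[1],d[0]),np.linalg.norm(d)); d=r[1]-r[0];print("yaw",np.arctan2(d[1],d[0])-np.pi/2,np.linalg.norm(d))
t=pickle.load(open("top0.pkl","rb"))
for u in (222,286): print(ray(t,u,220.5,.011))
```

```text
[0.43655316 0.26555473 0.114     ] [0.50433375 0.25749381 0.114     ] [0.46716159 0.26212056 0.114     ] 3.023221972988458 -1.6891670073962317 ends [0.41997149 0.26859965 0.114     ] [0.51702821 0.25481904 0.114     ]
[array([0.41443229, 0.24820779, 0.059     ]), array([0.52069847, 0.23484857, 0.059     ]), array([0.39814179, 0.11312907, 0.059     ])]
yaw -1.690816721693066 0.13605748695871756
yaw -1.6958549026084837 0.1071026128298107
[0.36417844 0.11778106 0.011     ]
[ 0.36491866 -0.05130005  0.011     ]
```

Emit:
move_arm --pt "-0.01 0.015 0.3 0 0 -0.0565 1" --pt "-0.01 0.015 0.7 0 0 -0.0565 1" --pt "-0.01 0.015 0.95 0 0 -0.0565 1" --pt "-0.01 0.015 0.95 0 0 -0.0565 0.2" --pt "-0.01 0.015 0.95 0 0 -0.0565 0.0"

```text
t: 4.1
tool_pos: [0.4708, 0.2606, 0.1239]
orientation: [-0.212, -3.134, 0.001]
force: [-0.2, 0.0, 1.0]
opening: 0.0814
```

Run:
```python
from plant import *
from h import *
s=read_state(); plan(s,[.468,.261,.0935],np.pi-1.688)
```

```text
t 4.1 pos [0.4708 0.2606 0.1239] tool y angle 1.4356 tilt [-0.0009 -0.0004] F [-0.2  0.   1. ] tau [ 0.06 -0.18 -0.04] open 0.0814
shift [0.028 0.    0.304] turn [-0.0001 -0.0003 -0.0057]
```

Emit:
move_arm --pt "0.03 0 0.15 0 0 -0.0057 0.0" --pt "0.03 0 0.304 0 0 -0.0057 -0.2" --pt "0.03 0 0.304 0 0 -0.0057 -0.4" --pt "0.03 0 0.304 0 0 -0.0057 -0.5"

```text
t: 4.5
tool_pos: [0.4676, 0.261, 0.0928]
orientation: [-0.181, -3.135, 0.001]
force: [0.2, 0.2, 0.2]
opening: 0.0496
```

Run:
```python
from plant import *
from h import *
c=read_camera("wrist");pickle.dump(c,open("w2.pkl","wb"));cv2.imwrite("pics/w2.png",c["frame"][:,:,::-1])
s=read_state(); plan(s,[.468,.261,.0935],np.pi-1.688)
```

```text
t 4.55 pos [0.4681 0.2612 0.0934] tool y angle 1.4552 tilt [0. 0.] F [-0.  -0.   0.6] tau [ 0.07 -0.2   0.05] open 0.0457
shift [ 0.    -0.002 -0.001] turn [0.     0.     0.0005]
```

View pics/w2.png

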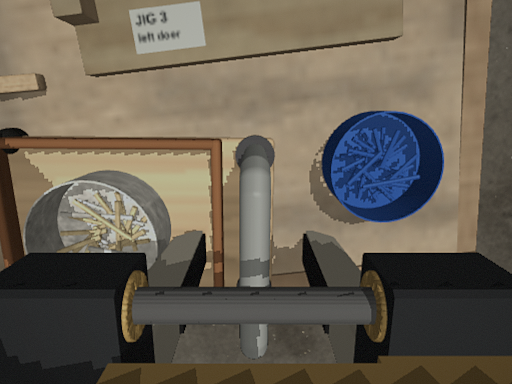

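The bar stands vertical at u≈254, centred between the fingers. Now I'll close on it.

Emit:
move_arm --pt "0 0 0 0 0 0 -0.7" --pt "0 0 0 0 0 0 -1" --pt "0 0 0 0 0 0 -1" --pt "0 0 0 0 0 0 -1" --pt "0 0 0 0 0 0 -1" --pt "0 0 0 0 0 0 -1" --pt "0 0 0 0 0 0 -1" --squeeze 20

```text
t: 5.25
tool_pos: [0.4682, 0.2612, 0.0935]
orientation: [0.181, 3.136, 0.0]
force: [0.3, 0.1, 1.4]
opening: 0.0131
```

Run:
```python
from plant import *
from h import *
s=read_state(); plan(s,[.468,.261,.0935],np.pi-1.688)
```

```text
t 5.25 pos [0.4682 0.2612 0.0935] tool y angle 1.4554 tilt [0.0004 0.0002] F [0.3 0.1 1.4] tau [ 0.05 -0.14 -0.01] open 0.0131
shift [ 0.001 -0.002 -0.   ] turn [0.0001 0.0001 0.0006]
```

Emit:
move_arm --pt "0 -0.05 0 0 0 0 -1" --pt "0 -0.15 0 0 0 0 -1" --pt "0 -0.25 0 0 0 0 -1" --pt "0 -0.35 0 0 0 0 -1"

```text
t: 5.65
tool_pos: [0.4639, 0.2254, 0.0934]
orientation: [0.181, 3.136, 0.0]
force: [-1.3, 1.3, 3.6]
opening: 0.0133
```

Run:
```python
from plant import *
from h import *
s=read_state(); plan(s,[.468,.261,.0935],np.pi-1.688)
```

```text
t 5.65 pos [0.4639 0.2254 0.0934] tool y angle 1.4552 tilt [0.0003 0.0001] F [-1.3  1.3  3.6] tau [ 0.18 -0.11 -0.05] open 0.0133
shift [ 0.001  0.359 -0.001] turn [0.     0.0001 0.0005]
```

Emit:
move_arm --pt "0 -0.1 0 0 0 0 -1" --pt "0 -0.2 0 0 0 0 -1" --pt "0 -0.3 0 0 0 0 -1" --pt "0 -0.4 0 0 0 0 -1" --pt "0 -0.5 0 0 0 0 -1" --pt "0 -0.6 0 0 0 0 -1" --pt "0 -0.6 0 0 0 0 -1"

```text
t: 6.35
tool_pos: [0.4571, 0.1652, 0.0933]
orientation: [0.183, 3.136, -0.001]
force: [0.2, -0.8, 4.1]
opening: 0.0136
```

Run:
```python
from plant import *
from h import *
for n in ("top","scene"):
    c=read_camera(n);pickle.dump(c,open(n+"2.pkl","wb"));cv2.imwrite(f"pics/{n}2.png",c["frame"][:,:,::-1])
c=pickle.load(open("top2.pkl","rb")); crop(c,160,140,425,235,3,"pics/t2c.png")
c=pickle.load(open("scene2.pkl","rb")); crop(c,130,170,330,320,4,"pics/s2c.png")
s=read_state(); plan(s,[.468,.261,.0935],np.pi-1.688)
```

```text
t 6.45 pos [0.4571 0.1659 0.0933] tool y angle 1.4547 tilt [ 0.0001 -0.0004] F [ 0.5 -1.   5.2] tau [ 0.01 -0.02 -0.09] open 0.0134
shift [ 0.002  0.957 -0.002] turn [-0.0001  0.      0.0003]
```

View pics/t2c.png

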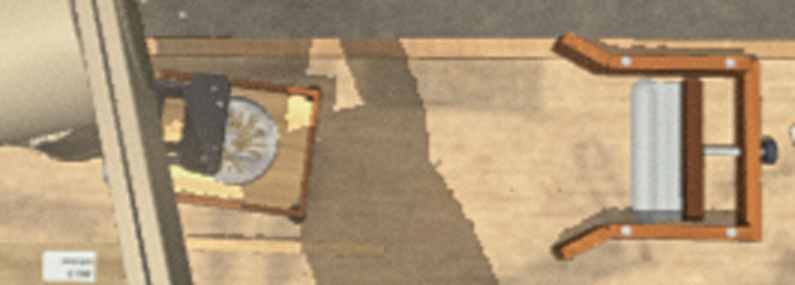

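View pics/s2c.png

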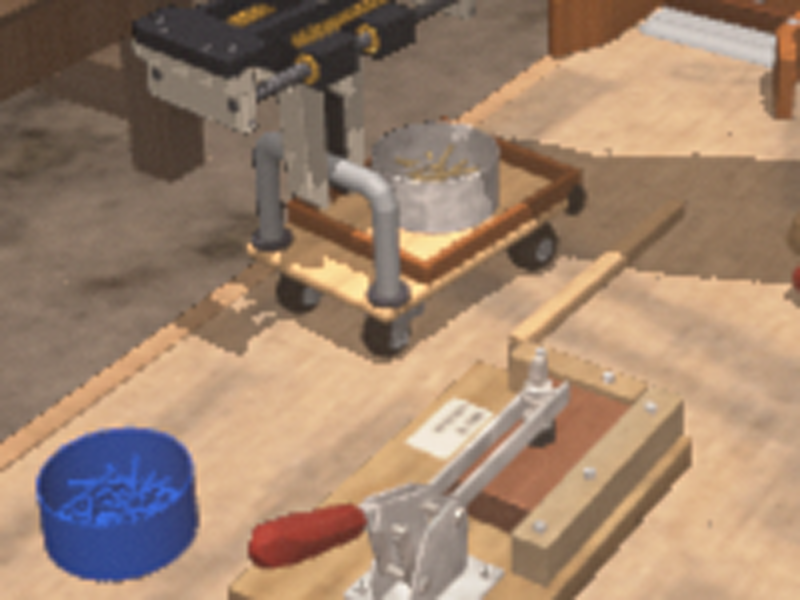

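Both castors now trail behind their pivots, at (296,290) and (386,335) in the crop. The tin is still in the caddy and the stick hasn't moved. Before steering in, I'll check the bay axis with a model overlay.

```bash
cat > ov.py <<'E'
from h import *
import sys
X,Y,A=map(float,sys.argv[1:4])
def bay(p): 
    p=np.array(p,float);c,s=np.cos(A),np.sin(A)
    return np.c_[X+c*p[:,0]-s*p[:,1],Y+s*p[:,0]+c*p[:,1],p[:,2]]
for n,(u0,v0,u1,v1),k in (("top2",(335,145,425,235),6.5),("scene2",(255,140,360,210),7.5)):
    c=pickle.load(open(n+".pkl","rb"))
    im=cv2.resize(c["frame"][v0:v1,u0:u1,::-1],None,fx=k,fy=k,interpolation=cv2.INTER_CUBIC)
    for sg in (1,-1):
        for L in ([[-.065,.067*sg,.048],[.06,.067*sg,.048]],[[-.065,.067*sg,.0],[.06,.067*sg,.0]],[[-.065,.067*sg,0],[-.065,.067*sg,.048]]):
            q=(proj(c,bay(L))-[u0,v0]+.5)*k-.5
            cv2.line(im,tuple(q[0].astype(int)),tuple(q[1].astype(int)),(0,255,0),1)
    for L in ([[-.12,0,0],[.1,0,0]],[[.016,-.06,.02],[.016,.06,.02]]):
            q=(proj(c,bay(L))-[u0,v0]+.5)*k-.5
            cv2.line(im,tuple(q[0].astype(int)),tuple(q[1].astype(int)),(255,0,255),1)
    cv2.imwrite(f"pics/ov_{n}_{sys.argv[4]}.png",im)
E
python3 ov.py .448 -.303 -1.585 a
```

```text
(no output)
```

View pics/ov_top2_a.png

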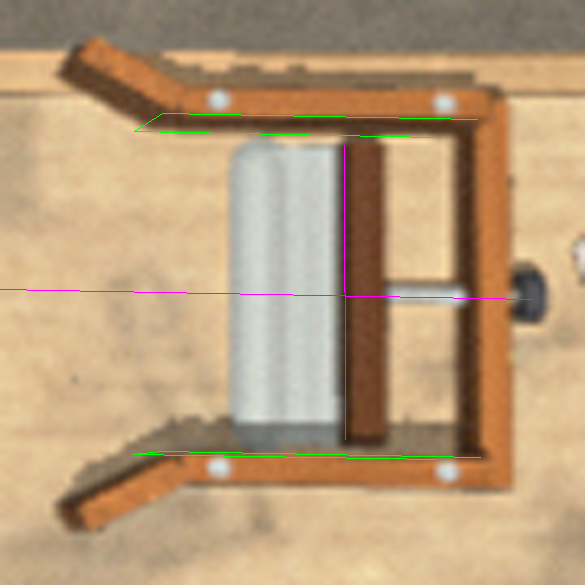

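View pics/ov_scene2_a.png

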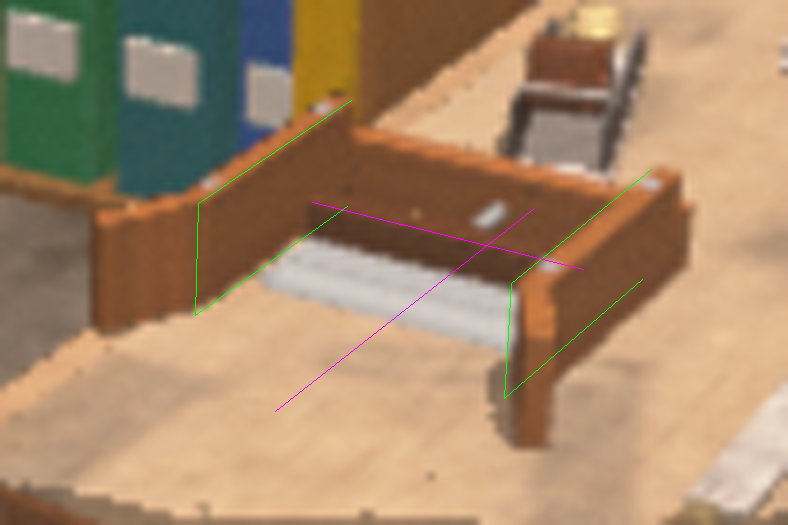

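```bash
cat > tr.py <<'E'
from h import *
from plant import *
from scipy.spatial.transform import Rotation as Ro
from scipy.interpolate import CubicHermiteSpline
A=-1.585; O=np.array([.4478,-.303]); ex=np.array([np.cos(A),np.sin(A)]); ey=np.array([-ex[1],ex[0]]); D=.128
def cur(s):
    R=Ro.from_rotvec(s["orientation"]).as_matrix(); th=np.arctan2(-R[1,1],-R[0,1])
    h=np.array([np.cos(th),np.sin(th)]); ax=s["tool_pos"][:2]+D*h
    return R,th,(ax-O)@ex,(ax-O)@ey,th-A
def go(send,steps,n,dz=0,L=None):
    s=read_state(); R,th,u,e,de=cur(s)
    print("t",round(s["t"],2),"pos",s["tool_pos"].round(4),"F",s["force"].round(1),"tau",s["wrist_torque"].round(2),"open",round(s["opening"],4),"tilt",R[:2,2].round(4))
    print("axle u %.1f e %.2f mm, dyaw %.4f"%(u*1e3,e*1e3,de))
    if n==0: return
    f=CubicHermiteSpline([u,send],[e,0],[np.tan(de),0]) if send>u+.005 else (lambda x,nu=0:0*x)
    for i in range(1,n+1):
        x=u+steps*i
        if x<send: ee,sl=f(x),f(x,1)
        else: ee,sl=(0.,0.)
        t2=A+np.arctan(sl); h=np.array([np.cos(t2),np.sin(t2)])
        p=O+x*ex+ee*ey-D*h
        d=R.T@np.array([*(p-s["tool_pos"][:2]),0])/.1
        dth=-(t2-th)/np.pi
        print([round(float(d[0]),3),round(float(d[1]),3),0,0,0,round(float(dth),4),-1], "u %.1f e %.1f"%(x*1e3,ee*1e3))
E
python3 -c "
from tr import *
go(-.14,.011,8)"
```

```text
t 6.45 pos [0.4571 0.1659 0.0933] F [ 0.5 -1.   5.2] tau [ 0.01 -0.02 -0.09] open 0.0134 tilt [ 0.0001 -0.0004]
axle u -341.7 e -10.39 mm, dyaw -0.1019
[0.045, -0.111, 0, 0, 0, -0.0118, -1] u -330.7 e -11.3
[0.082, -0.224, 0, 0, 0, -0.0225, -1] u -319.7 e -11.8
[0.111, -0.336, 0, 0, 0, -0.032, -1] u -308.7 e -12.0
[0.132, -0.45, 0, 0, 0, -0.0404, -1] u -297.7 e -11.9
[0.146, -0.563, 0, 0, 0, -0.0476, -1] u -286.7 e -11.5
[0.152, -0.675, 0, 0, 0, -0.0537, -1] u -275.7 e -10.8
[0.152, -0.787, 0, 0, 0, -0.0585, -1] u -264.7 e -10.0
[0.146, -0.898, 0, 0, 0, -0.0622, -1] u -253.7 e -9.0
```

Emit:
move_arm --pt "0.045 -0.11 0 0 0 -0.012 -1" --pt "0.082 -0.224 0 0 0 -0.0225 -1" --pt "0.111 -0.336 0 0 0 -0.032 -1" --pt "0.132 -0.45 0 0 0 -0.0405 -1" --pt "0.146 -0.563 0 0 0 -0.0475 -1" --pt "0.152 -0.675 0 0 0 -0.0535 -1"

```text
t: 7.05
tool_pos: [0.4339, 0.1012, 0.0934]
orientation: [0.085, -3.14, -0.001]
force: [-1.7, 0.6, 5.2]
opening: 0.0137
```

```bash
python3 -c "
from tr import *
c=read_camera('top');pickle.dump(c,open('top3.pkl','wb'));crop(c,160,140,425,235,3,'pics/t3c.png')
go(-.14,.011,8)"
```

```text
t 7.1 pos [0.4338 0.0997 0.0933] F [-0.3 -1.9  7.5] tau [-0.17  0.06 -0.06] open 0.0132 tilt [-0.0004 -0.0011]
axle u -274.8 e -10.90 mm, dyaw 0.0692
[0.018, -0.11, 0, 0, 0, -0.0048, -1] u -263.8 e -10.1
[0.031, -0.221, 0, 0, 0, -0.0084, -1] u -252.8 e -9.1
[0.037, -0.332, 0, 0, 0, -0.0109, -1] u -241.8 e -8.0
[0.038, -0.443, 0, 0, 0, -0.0121, -1] u -230.8 e -6.8
[0.034, -0.553, 0, 0, 0, -0.0122, -1] u -219.8 e -5.6
[0.026, -0.664, 0, 0, 0, -0.0112, -1] u -208.8 e -4.4
[0.014, -0.774, 0, 0, 0, -0.009, -1] u -197.8 e -3.3
[-0.003, -0.884, 0, 0, 0, -0.0056, -1] u -186.8 e -2.3
```

View pics/t3c.png

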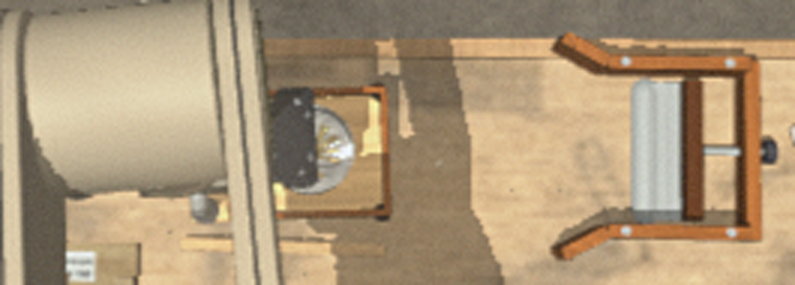

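Emit:
move_arm --pt "0.018 -0.11 -0.003 0 0 -0.005 -1" --pt "0.031 -0.221 -0.005 0 0 -0.0085 -1" --pt "0.037 -0.332 -0.005 0 0 -0.011 -1" --pt "0.038 -0.443 -0.005 0 0 -0.012 -1" --pt "0.034 -0.553 -0.005 0 0 -0.012 -1"

```text
t: 7.6
tool_pos: [0.4333, 0.0454, 0.0934]
orientation: [0.142, -3.138, -0.0]
force: [-1.6, 0.8, 2.7]
opening: 0.0133
```

```bash
python3 -c "
from tr import *
c=read_camera('top');pickle.dump(c,open('top4.pkl','wb'));crop(c,200,140,425,235,3.5,'pics/t4c.png')
go(-.13,.010,8)"
```

```text
t 7.65 pos [0.4336 0.0439 0.0934] F [-1.2 -2.3  1. ] tau [-0.25  0.   -0.1 ] open 0.0134 tilt [-0.0006 -0.0014]
axle u -219.4 e -5.84 mm, dyaw 0.1043
[-0.005, -0.101, 0, 0, 0, 0.0013, -1] u -209.4 e -4.8
[-0.012, -0.201, 0, 0, 0, 0.0031, -1] u -199.4 e -3.8
[-0.02, -0.302, 0, 0, 0, 0.0056, -1] u -189.4 e -2.9
[-0.031, -0.402, 0, 0, 0, 0.0087, -1] u -179.4 e -2.1
[-0.042, -0.503, 0, 0, 0, 0.0125, -1] u -169.4 e -1.4
[-0.055, -0.604, 0, 0, 0, 0.0168, -1] u -159.4 e -0.8
[-0.069, -0.705, 0, 0, 0, 0.0218, -1] u -149.4 e -0.4
[-0.084, -0.806, 0, 0, 0, 0.0274, -1] u -139.4 e -0.1
```

View pics/t4c.png

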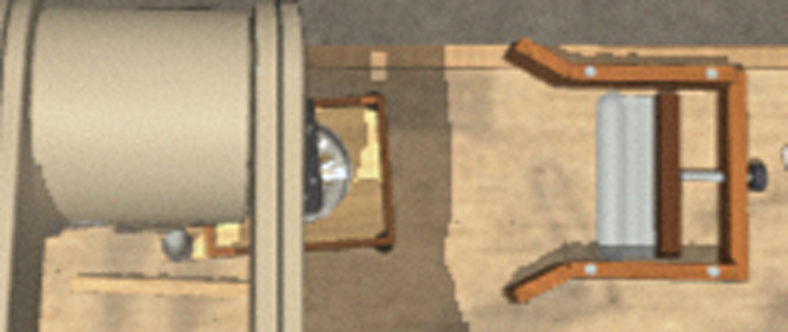

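```bash
python3 -c "
from tr import *
c=pickle.load(open('top4.pkl','rb'));crop(c,285,155,325,220,9,'pics/t4d.png')
"
```

```text
(no output)
```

View pics/t4d.png

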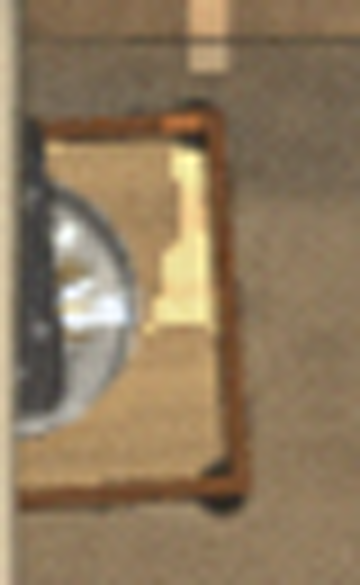

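```bash
python3 -c "
from tr import *
c=pickle.load(open('top4.pkl','rb'))
a,b=[ray(c,285+(x+.5)/9-.5,155+(y+.5)/9-.5,.059)[:2] for x,y in ((219,106),(248,494))]
l=a-b; print(np.linalg.norm(l),'yaw err',np.arctan2(l[1],l[0])-np.pi/2-A)
for p in (a,b,(a+b)/2): print((p-O)@ex*1e3,(p-O)@ey*1e3)
print('expected mid', -219.4+30, -5.84+3)
"
```

```text
0.11008764492940101 yaw err 0.08408035626139054
-197.14934319237332 52.0397716526824
-187.9040370696172 -57.65896982049222
-192.52669013099523 -2.8095990839049354
expected mid -189.4 -2.84
```

The camera and the kinematics agree: the nose is at e ≈ −2.8 mm by both. I'll carry on.

Emit:
move_arm --pt "-0.005 -0.1 0 0 0 0.0013 -1" --pt "-0.012 -0.2 0 0 0 0.003 -1" --pt "-0.02 -0.3 0 0 0 0.0056 -1" --pt "-0.031 -0.4 0 0 0 0.0087 -1" --pt "-0.042 -0.5 0 0 0 0.0125 -1"

```text
t: 8.15
tool_pos: [0.4423, -0.0043, 0.0935]
orientation: [0.079, -3.14, -0.0]
force: [-1.9, 0.9, 0.2]
opening: 0.0134
```

```bash
python3 -c "
from tr import *
go(-.12,.008,8)"
```

```text
t 8.15 pos [ 0.4423 -0.0043  0.0935] F [-1.9  0.9  0.2] tau [ 0.2   0.16 -0.18] open 0.0134 tilt [-0.0005  0.    ]
axle u -170.9 e -1.49 mm, dyaw 0.0642
[-0.015, -0.08, 0, 0, 0, 0.0039, -1] u -162.9 e -1.0
[-0.029, -0.161, 0, 0, 0, 0.0076, -1] u -154.9 e -0.7
[-0.04, -0.241, 0, 0, 0, 0.011, -1] u -146.9 e -0.4
[-0.049, -0.321, 0, 0, 0, 0.0142, -1] u -138.9 e -0.2
[-0.057, -0.402, 0, 0, 0, 0.017, -1] u -130.9 e -0.1
[-0.063, -0.482, 0, 0, 0, 0.0196, -1] u -122.9 e -0.0
[-0.061, -0.562, 0, 0, 0, 0.0204, -1] u -114.9 e 0.0
[-0.056, -0.642, 0, 0, 0, 0.0204, -1] u -106.9 e 0.0
```

Emit:
move_arm --pt "-0.015 -0.08 0 0 0 0.004 -1" --pt "-0.029 -0.16 0 0 0 0.0076 -1" --pt "-0.04 -0.24 0 0 0 0.011 -1" --pt "-0.049 -0.32 0 0 0 0.014 -1" --pt "-0.057 -0.4 0 0 0 0.017 -1" --pt "-0.062 -0.48 0 0 0 0.0195 -1" --pt "-0.061 -0.56 0 0 0 0.0204 -1" --pt "-0.061 -0.56 0 0 0 0.0204 -1"

```text
t: 8.95
tool_pos: [0.4513, -0.0601, 0.0936]
orientation: [-0.022, -3.141, 0.001]
force: [-1.9, -0.3, -1.6]
opening: 0.0131
```

```bash
python3 -c "
from tr import *
c=read_camera('top');pickle.dump(c,open('top5.pkl','wb'));crop(c,300,145,430,235,6,'pics/t5c.png')
c=read_camera('scene');pickle.dump(c,open('scene5.pkl','wb'));crop(c,160,110,360,260,4,'pics/s5c.png')
go(-.08,.008,8)"
```

```text
t 9.05 pos [ 0.4512 -0.0592  0.0936] F [-1.1 -0.7 -1.7] tau [ 0.04  0.12 -0.12] open 0.0133 tilt [-0.0002  0.0001]
axle u -115.8 e 0.05 mm, dyaw 0.0006
[-0.002, -0.08, 0, 0, 0, 0.0006, -1] u -107.8 e 0.0
[-0.003, -0.16, 0, 0, 0, 0.0009, -1] u -99.8 e 0.0
[-0.003, -0.24, 0, 0, 0, 0.0009, -1] u -91.8 e 0.0
[-0.001, -0.32, 0, 0, 0, 0.0005, -1] u -83.8 e 0.0
[-0.0, -0.4, 0, 0, 0, 0.0002, -1] u -75.8 e 0.0
[-0.0, -0.48, 0, 0, 0, 0.0002, -1] u -67.8 e 0.0
[0.0, -0.56, 0, 0, 0, 0.0002, -1] u -59.8 e 0.0
[0.0, -0.64, 0, 0, 0, 0.0002, -1] u -51.8 e 0.0
```

View pics/t5c.png

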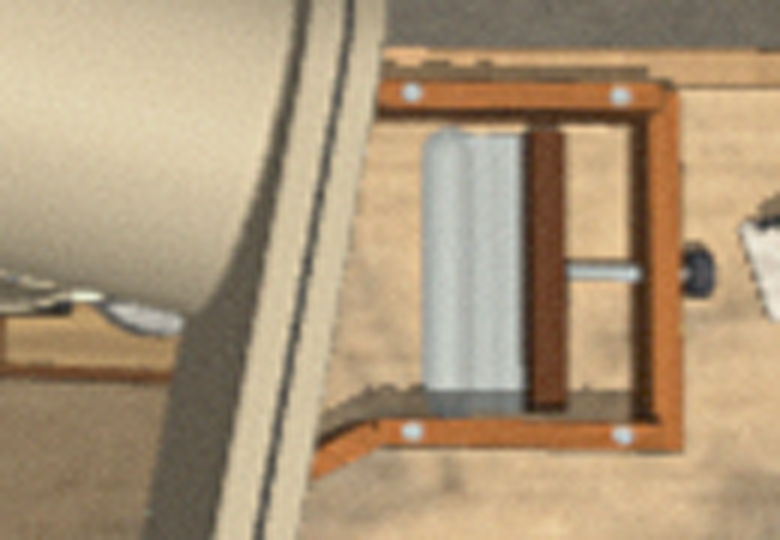

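View pics/s5c.png

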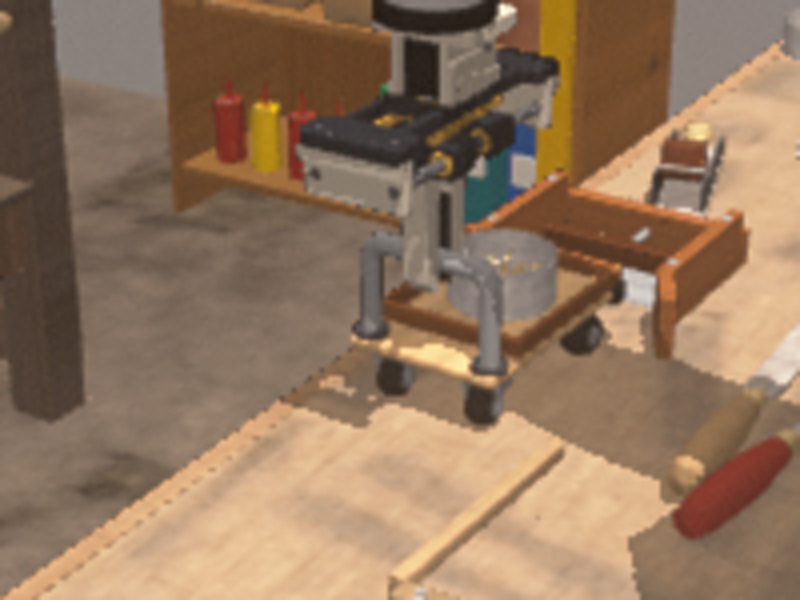

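Emit:
move_arm --pt "-0.001 -0.06 0.003 0 0 0 -1" --pt "-0.001 -0.12 0.003 0 0 0 -1" --pt "-0.001 -0.18 0.003 0 0 0 -1" --pt "-0.001 -0.24 0.003 0 0 0 -1"

```text
t: 9.45
tool_pos: [0.4511, -0.0835, 0.0935]
orientation: [0.02, 3.141, -0.0]
force: [-2.1, 0.3, 0.2]
opening: 0.0132
```

```bash
python3 -c "
from tr import *
go(-.06,.008,1)"
```

```text
t 9.45 pos [ 0.4511 -0.0835  0.0935] F [-2.1  0.3  0.2] tau [ 0.2   0.19 -0.32] open 0.0132 tilt [ 0.0001 -0.    ]
axle u -91.5 e 0.39 mm, dyaw 0.0013
[-0.019, -0.08, 0, 0, 0, 0.0048, -1] u -83.5 e 0.3
```

Emit:
move_arm --pt "-0.001 -0.06 0 0 0 0 -1" --pt "-0.002 -0.12 0 0 0 0.001 -1" --pt "-0.003 -0.18 0 0 0 0.001 -1" --pt "-0.004 -0.24 0 0 0 0.001 -1" --pt "-0.004 -0.3 0 0 0 0.001 -1"

```text
t: 9.95
tool_pos: [0.4512, -0.1136, 0.0935]
orientation: [0.025, 3.141, -0.0]
force: [-1.9, 1.0, 1.5]
opening: 0.0134
```

```bash
python3 -c "
from tr import *
c=read_camera('scene');pickle.dump(c,open('scene6.pkl','wb'));crop(c,190,110,360,230,4.5,'pics/s6c.png')
c=read_camera('wrist');cv2.imwrite('pics/w6.png',c['frame'][:,:,::-1])
go(-.06,.008,1)"
```

```text
t 10.05 pos [ 0.4512 -0.1139  0.0935] F [-1.7 -0.   1.3] tau [ 0.01  0.12 -0.2 ] open 0.0132 tilt [ 0.0001 -0.0005]
axle u -61.1 e 0.36 mm, dyaw -0.0026
[0.007, -0.08, 0, 0, 0, -0.0008, -1] u -53.1 e 0.0
```

View pics/s6c.png

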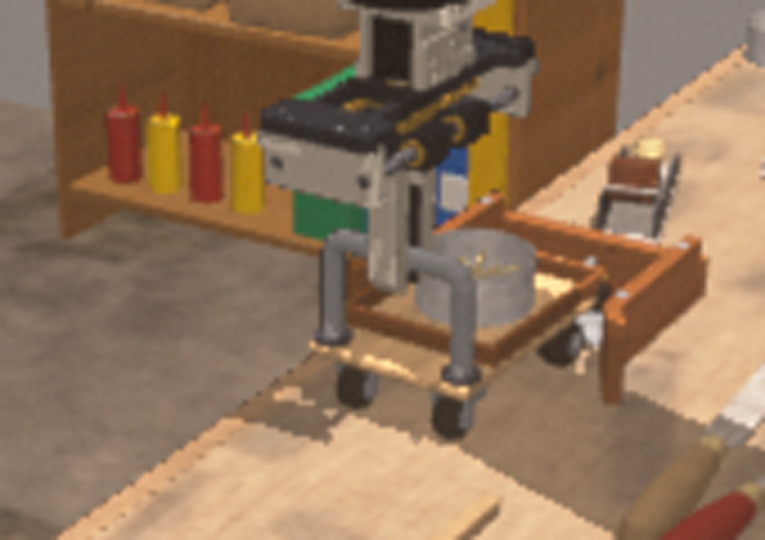

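View pics/w6.png

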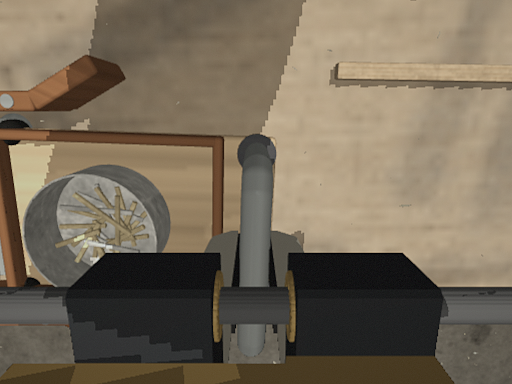

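The nose is between the rails with no rail contact in the forces, and the stick is untouched. I'll go slowly towards the rounded bar.

Emit:
move_arm --pt "0 -0.05 0 0 0 -0.0008 -1" --pt "0 -0.1 0 0 0 -0.0008 -1" --pt "0 -0.15 0 0 0 -0.0008 -1" --pt "0 -0.2 0 0 0 -0.0008 -1" --pt "0 -0.25 0 0 0 -0.0008 -1"

```text
t: 10.55
tool_pos: [0.4508, -0.1385, 0.0935]
orientation: [0.021, 3.141, -0.0]
force: [-1.1, 0.5, 1.4]
opening: 0.0136
```

```bash
python3 -c "
from tr import *
go(-.0,.008,1)"
```

```text
t 10.55 pos [ 0.4508 -0.1385  0.0935] F [-1.1  0.5  1.4] tau [ 0.17  0.29 -0.34] open 0.0136 tilt [ 0.0001 -0.    ]
axle u -36.6 e 0.69 mm, dyaw 0.0005
[-0.024, -0.08, 0, 0, 0, 0.0062, -1] u -28.6 e 0.6
```

Emit:
move_arm --pt "0 -0.02 0 0 0 0 -1" --pt "0 -0.04 0 0 0 0 -1" --pt "0 -0.06 0 0 0 0 -1" --pt "0 -0.08 0 0 0 0 -1"

```text
t: 10.95
tool_pos: [0.4505, -0.1453, 0.0934]
orientation: [-0.021, -3.141, -0.002]
force: [-4.1, 5.6, 4.5]
opening: 0.0133
```

Emit:
move_arm --pt "0 -0.02 0 0 0 0 -1" --pt "0 -0.04 0 0 0 0 -1"

```text
t: 11.15
tool_pos: [0.4505, -0.1496, 0.0933]
orientation: [-0.021, -3.141, -0.001]
force: [-1.6, 2.4, 0.3]
opening: 0.0133
```

Emit:
move_arm --pt "0 -0.02 0 0 0 0 -1" --pt "0 -0.04 0 0 0 0 -1"

```text
t: 11.35
tool_pos: [0.4504, -0.1542, 0.0932]
orientation: [-0.021, -3.141, 0.0]
force: [-2.5, 0.9, -0.4]
opening: 0.0136
```

Emit:
move_arm --pt "0 -0.015 0 0 0 0 -1" --pt "0 -0.03 0 0 0 0 -1"

```text
t: 11.55
tool_pos: [0.4504, -0.1573, 0.0933]
orientation: [-0.022, -3.141, 0.0]
force: [-2.0, -0.2, -1.7]
opening: 0.0134
```

```bash
python3 -c "
from tr import *
go(-.0,.008,0)"
```

```text
t 11.55 pos [ 0.4504 -0.1573  0.0933] F [-2.  -0.2 -1.7] tau [-0.    0.12 -0.26] open 0.0134 tilt [-0.0002 -0.0002]
axle u -17.7 e 0.56 mm, dyaw 0.0005
```

Emit:
move_arm --pt "0 -0.01 0.001 0 0 0 -1" --pt "0 -0.02 0.002 0 0 0 -1"

```text
t: 11.75
tool_pos: [0.4505, -0.1592, 0.0932]
orientation: [0.022, 3.141, -0.0]
force: [-1.5, 0.3, -0.5]
opening: 0.0135
```

Emit:
move_arm --pt "0 -0.01 0 0 0 0 -1" --pt "0 -0.02 0 0 0 0 -1"

```text
t: 11.95
tool_pos: [0.4505, -0.1611, 0.0933]
orientation: [0.021, 3.141, -0.0]
force: [-2.0, -0.5, -1.5]
opening: 0.0134
```

Emit:
move_arm --pt "0 -0.01 0 0 0 0 -1" --pt "0 -0.02 0 0 0 0 -1"

```text
t: 12.15
tool_pos: [0.4505, -0.1631, 0.0933]
orientation: [0.021, 3.141, -0.0]
force: [-1.3, 0.0, 0.0]
opening: 0.0132
```

Emit:
move_arm --pt "0 -0.008 0 0 0 0 -1" --pt "0 -0.016 0 0 0 0 -1"

```text
t: 12.35
tool_pos: [0.4505, -0.1647, 0.0934]
orientation: [0.021, 3.141, -0.0]
force: [-1.2, -0.5, 0.6]
opening: 0.0133
```

Emit:
move_arm --pt "0 -0.008 0 0 0 0 -1" --pt "0 -0.016 0 0 0 0 -1"

```text
t: 12.55
tool_pos: [0.4504, -0.1663, 0.0933]
orientation: [0.021, 3.141, -0.0]
force: [-1.5, -0.0, -0.2]
opening: 0.0134
```

Emit:
move_arm --pt "0 -0.008 0 0 0 0 -1" --pt "0 -0.016 0 0 0 0 -1"

```text
t: 12.75
tool_pos: [0.4505, -0.1679, 0.0934]
orientation: [0.021, 3.141, -0.0]
force: [-1.8, -0.8, 1.6]
opening: 0.0134
```

```bash
python3 -c "
from tr import *
c=read_camera('top');crop(c,300,145,430,235,6,'pics/t7c.png')
c=read_camera('wrist');cv2.imwrite('pics/w7.png',c['frame'][:,:,::-1])
go(-.0,.008,0)"
```

```text
t 12.85 pos [ 0.4504 -0.168   0.0934] F [-2.7 -0.6  1.5] tau [-0.16  0.05 -0.19] open 0.0133 tilt [ 0.0003 -0.0003]
axle u -7.0 e 0.79 mm, dyaw 0.0005
```

View pics/t7c.png

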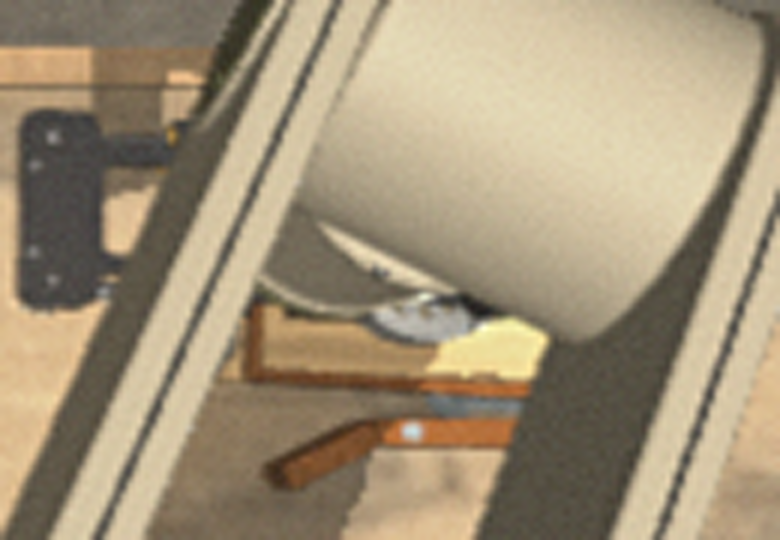

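View pics/w7.png

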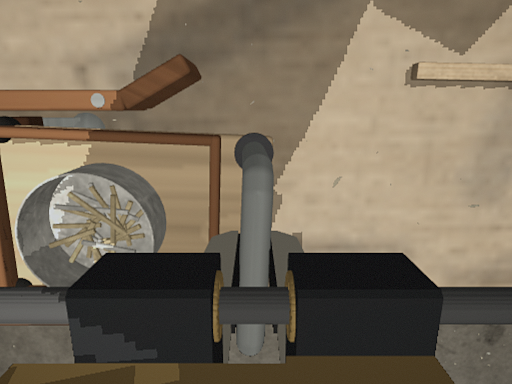

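Nothing is wrong in the pictures, and the chock isn't reached yet. I'll keep feeling forward.

Emit:
move_arm --pt "0 -0.008 0 0 0 0 -1" --pt "0 -0.016 0 0 0 0 -1"

```text
t: 13.05
tool_pos: [0.4504, -0.1695, 0.0934]
orientation: [0.021, 3.141, -0.0]
force: [-1.3, -1.0, 2.8]
opening: 0.0133
```

Emit:
move_arm --pt "0 -0.007 0 0 0 0 -1" --pt "0 -0.014 0 0 0 0 -1"

```text
t: 13.25
tool_pos: [0.4504, -0.1709, 0.0934]
orientation: [0.021, 3.141, -0.0]
force: [-1.6, -0.4, 3.4]
opening: 0.0135
```

Emit:
move_arm --pt "0 -0.006 0 0 0 0 -1" --pt "0 -0.012 0 0 0 0 -1"

```text
t: 13.45
tool_pos: [0.4503, -0.172, 0.0934]
orientation: [0.021, 3.141, -0.0]
force: [-1.3, -0.5, 3.3]
opening: 0.0135
```

Emit:
move_arm --pt "0 -0.006 -0.001 0 0 0 -1" --pt "0 -0.012 -0.002 0 0 0 -1"

```text
t: 13.65
tool_pos: [0.4502, -0.1729, 0.0934]
orientation: [-0.021, -3.141, -0.001]
force: [-2.7, 2.8, 3.1]
opening: 0.0135
```

Emit:
move_arm --pt "0 -0.006 0 0 0 0 -1" --pt "0 -0.012 0 0 0 0 -1"

```text
t: 13.85
tool_pos: [0.45, -0.1733, 0.0934]
orientation: [-0.021, -3.141, -0.003]
force: [-3.2, 6.5, 7.2]
opening: 0.0134
```

Emit:
move_arm --pt "0 -0.006 0 0 0 0 -1" --pt "0 -0.012 0 0 0 0 -1"

```text
t: 14.05
tool_pos: [0.4499, -0.1735, 0.0934]
orientation: [-0.021, -3.14, -0.006]
force: [-4.8, 12.3, 9.9]
opening: 0.0136
```

That's firm contact: 12.3 N at bar y −0.1735, which fits 13.5 mm past the bump. The 10 N downward press keeps the rear castors down. I'll hold.

Emit:
move_arm --pt "0 0 0 0 0 0 -1" --pt "0 0 0 0 0 0 -1"

```text
t: 14.25
tool_pos: [0.4499, -0.1735, 0.0933]
orientation: [-0.02, -3.14, -0.006]
force: [-4.0, 10.6, 10.2]
opening: 0.0135
```

Emit:
move_arm --pt "0 0 0 0 0 0 -1" --pt "0 0 0 0 0 0 -1"

```text
t: 14.45
tool_pos: [0.4499, -0.1735, 0.0934]
orientation: [-0.02, -3.14, -0.006]
force: [-3.2, 10.4, 9.4]
opening: 0.0136
```

Emit:
move_arm --pt "0 0 0 0 0 0 -1" --pt "0 0 0 0 0 0 -1"

```text
t: 14.65
tool_pos: [0.4499, -0.1735, 0.0933]
orientation: [-0.02, -3.14, -0.006]
force: [-3.6, 11.5, 8.9]
opening: 0.0135
```

Emit:
move_arm --pt "0 0 0 0 0 0 -1" --pt "0 0 0 0 0 0 -1"

```text
t: 14.85
tool_pos: [0.4499, -0.1735, 0.0934]
orientation: [-0.02, -3.14, -0.006]
force: [-3.6, 10.8, 8.9]
opening: 0.0133
```

```bash
python3 -c "
from tr import *
go(-.0,.008,0)"
```

```text
t 14.85 pos [ 0.4499 -0.1735  0.0934] F [-3.6 10.8  8.9] tau [ 1.9   0.52 -0.18] open 0.0133 tilt [-0.0011  0.0037]
axle u -1.5 e 0.42 mm, dyaw 0.0012
```

The hold sits near the lower edge at about 10.8 N. I'll add a touch and hold again for a clear margin.

Emit:
move_arm --pt "0 -0.004 0 0 0 0 -1" --pt "0 -0.004 0 0 0 0 -1"

```text
t: 15.05
tool_pos: [0.4499, -0.1736, 0.0934]
orientation: [-0.02, -3.14, -0.007]
force: [-4.5, 11.8, 11.0]
opening: 0.0135
```

Emit:
move_arm --pt "0 0 0 0 0 0 -1" --pt "0 0 0 0 0 0 -1"

```text
t: 15.25
tool_pos: [0.4499, -0.1735, 0.0934]
orientation: [-0.02, -3.14, -0.007]
force: [-5.0, 12.4, 9.8]
opening: 0.0134
```

Emit:
move_arm --pt "0 0 0 0 0 0 -1" --pt "0 0 0 0 0 0 -1"

```text
t: 15.45
tool_pos: [0.4499, -0.1735, 0.0934]
orientation: [-0.02, -3.14, -0.007]
force: [-4.5, 12.4, 10.2]
opening: 0.0136
```

Emit:
move_arm --pt "0 0 0 0 0 0 -1" --pt "0 0 0 0 0 0 -1"

```text
t: 15.65
tool_pos: [0.4499, -0.1735, 0.0934]
orientation: [-0.02, -3.14, -0.007]
force: [-4.5, 12.8, 10.2]
opening: 0.0132
```

Emit:
move_arm --pt "0 0 0 0 0 0 -1" --pt "0 0 0 0 0 0 -1"

```text
t: 15.85
tool_pos: [0.4499, -0.1735, 0.0934]
orientation: [-0.02, -3.14, -0.007]
force: [-4.2, 12.5, 10.5]
opening: 0.0132
```

I've held about 12.5 N for 0.8 s. Now I'll let go and rise.

Emit:
move_arm --pt "0 0 0 0 0 0 -0.3" --pt "0 0 0 0 0 0 -0.1" --pt "0 0 0 0 0 0 0" --pt "0 0 0 0 0 0 0" --pt "0 0 0 0 0 0 0"

```text
t: 16.35
tool_pos: [0.4502, -0.1762, 0.0934]
orientation: [0.022, 3.141, -0.0]
force: [-0.1, -0.8, 0.1]
opening: 0.0457
```

```bash
python3 -c "
from tr import *
c=read_camera('wrist');cv2.imwrite('pics/w8.png',c['frame'][:,:,::-1])
go(-.0,.008,0)"
```

```text
t 16.4 pos [ 0.4502 -0.1761  0.0934] F [-0.3 -0.3  0.7] tau [ 0.07 -0.17  0.01] open 0.046 tilt [ 0.     -0.0001]
axle u 1.1 e 0.68 mm, dyaw 0.0004
```

View pics/w8.png

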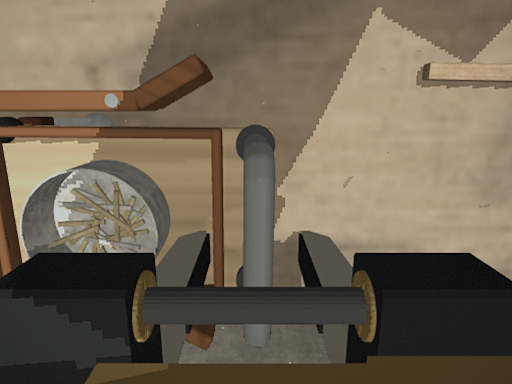

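The bar, at u≈258, is free between the fingers. I'll rise straight up and then move away for a clear view.

Emit:
move_arm --pt "0 0.01 -0.2 0 0 0 0" --pt "0 0.01 -0.5 0 0 0 0" --pt "0 0.01 -0.9 0 0 0 0" --pt "0 0.01 -1 0 0 0 0"

```text
t: 16.8
tool_pos: [0.4523, -0.1761, 0.1983]
orientation: [0.021, 3.135, -0.005]
force: [0.5, 0.2, 1.0]
opening: 0.0465
```

Emit:
move_arm --pt "0 0.4 -0.2 0 0 0 0" --pt "0 0.8 -0.3 0 0 0 0" --pt "0 1 -0.3 0 0 0 0"

```text
t: 17.1
tool_pos: [0.4523, -0.0731, 0.2251]
orientation: [0.02, 3.139, 0.0]
force: [-0.0, 0.8, -0.5]
opening: 0.0467
```

Emit:
move_arm --pt "0 0.4 0 0 0 0 0" --pt "0 0.8 0 0 0 0 0" --pt "0 1 0 0 0 0 0"

```text
t: 17.4
tool_pos: [0.4526, 0.0275, 0.223]
orientation: [-0.019, -3.141, -0.001]
force: [0.1, -0.7, -0.4]
opening: 0.0465
```

Emit:
move_arm --pt "0 0.4 0 0 0 0 0" --pt "0 0.8 0 0 0 0 0" --pt "0 1 0 0 0 0 0" --pt "0 1 0 0 0 0 0"

```text
t: 17.8
tool_pos: [0.4539, 0.1273, 0.2228]
orientation: [-0.016, -3.141, -0.001]
force: [-0.3, -0.8, -1.3]
opening: 0.0467
```

```bash
python3 -c "
from tr import *
c=read_camera('top');pickle.dump(c,open('top9.pkl','wb'));crop(c,290,145,430,235,5.6,'pics/t9.png')
cv2.imwrite('pics/top9.png',c['frame'][:,:,::-1])
c=read_camera('scene');pickle.dump(c,open('scene9.pkl','wb'));crop(c,230,110,360,220,5.4,'pics/s9.png')
print(read_state()['force'],read_state()['t'])"
```

```text
[ 0.34701115 -0.44196247 -1.07150737] 17.9
```

View pics/t9.png

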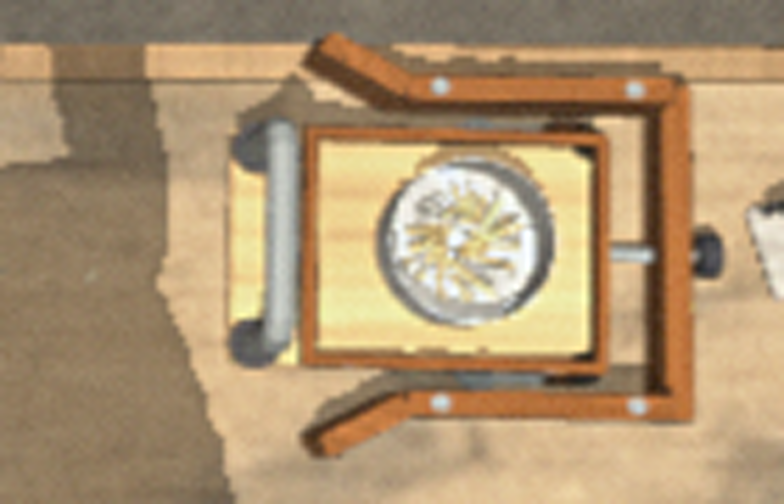

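View pics/s9.png

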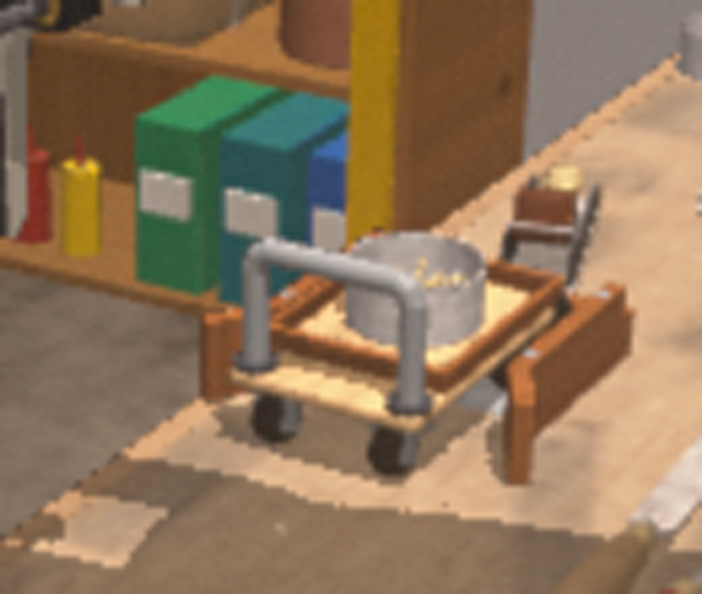

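View pics/top9.png

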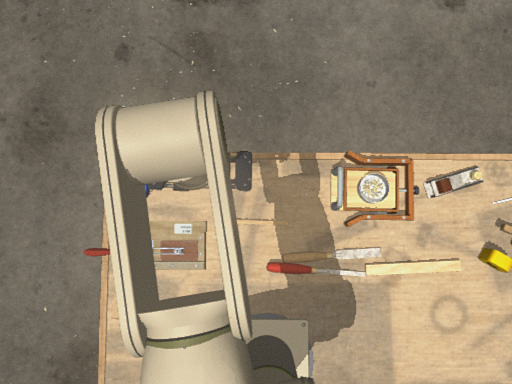

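```bash
python3 -c "
from tr import *
c=pickle.load(open('top9.pkl','rb'))
P=lambda x,y,z:ray(c,290+(x+.5)/5.6-.5,145+(y+.5)/5.6-.5,z)
print(P(283,235,.116))
for p in (P(607,130,.0635),P(607,375,.0635)): print(p,(p[:2]-O)@ex*1e3,(p[:2]-O)@ey*1e3)
print(close_job())"
```

```text
[ 0.44601008 -0.17434675  0.116     ]
[ 0.49937053 -0.33242962  0.0635    ] 28.694183420384466 51.98332345913723
[ 0.38832882 -0.33011408  0.0635    ] 27.95602413172366 -59.08007586850425
the job is handed in; nothing more can be done
None
```

The caddy is parked nose first in the bay, front wheels on the plate and against the chock. The job was handed in at about 18 s.

**What I did:**
- **Straight push:** I gripped the push bar from above and pushed about 96 mm straight, well outside the bay. The scene picture then showed both castors trailing behind.
- **Steering in:** I steered onto the bay's centre line and drove in over the rounded bar, reading about 5.6 N as the wheels climbed it.
- **Feeling for the chock:** I went forward 1 to 2 mm at a time until the push rose steadily, at bar y ≈ −0.1735 m. That puts the chock close to its mid setting.
- **Hold and release:** I held about 10.5 to 11.5 N for 0.8 s, then about 12.5 N for another 0.8 s. The highest push I read was 12.8 N. I then opened the jaws, rose and moved clear.

**Last checks:**
- **Position:** The bar showed at y ≈ −0.174 m in the last top picture, so the caddy did not roll back.
- **Front edge:** It came out about 28 mm past the bay origin, where I expected about 28.5 mm. That agrees within camera accuracy.
- **Tin and stick:** The tin is on the deck and the stick lies where it was.
- **Robot:** It is touching nothing; the force reading is about zero.

**What disagreed or is less certain:**
- **Sideways position:** The last top picture puts the caddy about 3.5 mm off centre towards the robot, while the arm's own readings said about 0.5 mm. Both are inside the 7 mm clearance.
- **Forces in the hold:** There was also about 4 to 5 N sideways, and about 10 N of downward press that kept the rear castors down.
- **Front wheels:** They are hidden under the deck, so wheels on the plate and against the chock is judged from force and position, not seen directly.

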